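Slide a loaded vial carrier from a lab jack onto a shaker and latch it

ROBOT

A 6-joint arm with a two-finger parallel gripper is mounted at the origin on a cart in front of the work surface, level with it; the furniture and walls round the work are solid. World frame = base frame: x ahead of the robot, y to its left, z up, the work surface at z = 0. Lengths are in m, angles in degrees, forces in N, time in s.
With the tool pointing down it reaches from about 0.4 to 0.825 m from the base axis. Payload 7 kg.
Tool frame: the origin (TCP) lies between the finger pads; the fingertips stand ctrl.nose_length ahead of it and the grasp point (between the pads) lies 2 mm behind it (ctrl.nose_length is the distance from the TCP to the fingertips, in m); z points along the fingers, y is the line along which they close (so a half turn about z gives the same grasp; the last joint's range is limited). The gripper opens to 88 mm and grips with 3 to 60 N. Pads are 19 mm wide; open, the fingers measure 130 mm over their backs; the gripper's body (78 mm by 193 mm) begins 47 mm behind the grasp point.
Start: joints at [-51.79, 20.546, 0.682, 0, -70.136, -16.507], TCP at [0.25, -0.627, 0.244] pointing down, gripper open.
Joint ranges: [-176.03, 176.03], [-82.01, 121.73], [-58.28, 71.71], [-173.87, 95.51], [-174.79, -0.11], [-173.66, 173.66]. Speed limits (degrees/s): [136.94, 136.94, 172.46, 180, 180, 180].

INTERFACE

Orientations are given as [roll, pitch, yaw] about the fixed x, y, z axes, in that order (R = Rz(yaw) Ry(pitch) Rx(roll)).
In Python, from plant import ctrl gives the robot as it stands.
- The arm moves only by the tool apply_moves, never from a script. Its argument "commands" is a list of rows, each a list of 3 entries, a list of its own where there are three numbers: the shift along the world's x, y, z in cm, then the turn about the world's z in rad, then the closure, from 0 (fully open) to 1 (shut). In form: [[[x, y, z], turn, jaw], ...]. A call has 1 to 20 rows; each row is the pose to reach, as a shift and turn from the pose commanded when the call began; what a row does not reach only later rows make up. A row lasts 1/12 s, in which the tool goes at most 41.7 mm and 7.16 degrees, less where a joint would pass 70% of its speed; a pose out of reach is approached as far as the arm can. A call with a gripper value outside its range is refused whole. The fingers move at their own pace and stop on an object; the grip force is fixed at half the most. Time passes only in rows, so rows that repeat a pose let the fingers close. It gives the time, the measured TCP pose, the force, the opening and the grip force at its end, in the units of the state.
- ctrl.get_obs(): the state, without advancing time (a new reading comes with each control period).
- ctrl.snapshot(name): name is "scene" or "top" or "wrist"; returns a dict with "img" (420x560x3 uint8, red, green, blue), "fx", "fy", "cx", "cy" (pixels), "T" (4x4, takes a point from camera to world coordinates). Camera axes: x right, y up, looking along -z (the intrinsics and any distortion apply to the point x, -y, -z); pixel columns grow to the right and rows downward; lengths in m; the calibration is good to about 2 mm. A picture is of the moment at which its call begins. There is no depth.
- ctrl.close_job(): hands the job in; it is judged then, once.
Trained networks look in a picture, given as the dict that the camera call returned (one of the last four; its "shot" number tells which), for a name from the list of things; names that differ only in an ending like _2 or _b are one class to them, and where a whole thing is asked for, a point or a joint stands for the part that bears it (a point fixed in the world has none). Each returns a list of dicts, best first, with "score" (0 to 1); they miss things now and then, are a little off and sometimes report something else, mostly with a low value. They report only what shows in the picture. A call takes as long as a camera call. They do not tell look-alikes from the thing itself.
- ctrl.search_frame(picture, target): "at" ([column, row] in pixels, amid what is visible of it).
- ctrl.spot_point(picture, target): "at" ([column, row] in pixels: a listed point, or the origin of a listed thing).
The state is a dict: "clock": time; "joint_pos": joint angles; "qvel": joint speeds; "tau": joint torques, N m; "tool_pos": TCP position; "orientation": TCP orientation; "force": force on the tool from outside, world axes, zero at the start; "moment": the same for the moment, N m; "opening": finger opening in m; "gripper_force": force on a finger pad.
Only numpy, scipy, OpenCV 4.12 (cv2) and the standard library are available. Lean on these libraries where they do the work, as an engineer would, in place of code of your own. Each camera call takes 0.05 s, during which the arm holds its last target. There are 200 camera calls.

TASK

Load the blue vial carrier onto the vial shaker: slide it by its white fin off the lab jack and up over the step onto the shaker's platform, in under the two hold-down rails, and press it gently against the spring pad at the back until the steel catch snaps up behind it, then let go. The jack was set by eye and the platform stops anywhere on its orbit, so the step and the rails' place differ every time: feel your way, do not force the carrier or jerk it, never raise it more than about a centimetre above the platform, and keep the vials standing in their wells. Leave the other things on the bench alone.

Things in the scene. Friction and masses are not known exactly. Their poses are not given: they have to be found in the camera images.
- carrier: loose blue vial carrier, 0.35 to 0.55 kg loaded. Origin: centre of its underside; x to its nose (goes in first), z up. Base 100 (x) x 82 (y) x 6 mm, its long sides are flanges that run under the rails. The nose's lower edge has a 2.6 mm bevel, the tail is square. Well block on top: x = -17 to 49, y = +-34, up to z = 20 mm; four wells at x = 0 and 31, y = +-15.5 mm, 25 mm wide, floor at z = 8 mm
- handle (a point): grip point in the middle of the white fin that stands at the carrier's tail: carrier x = -34, y = 0, z = 36 mm; axes as the carrier's. The fin is 26 mm long in x, 10 mm thick in y, its top 12 mm above this point. Pinch across y, from above
- shaker: fixed white orbital vial shaker, 226 x 140 mm. Origin: centre of its underside, on the bench; x is the way the carrier slides in, z up. Its platform (top at z = 70 mm) carries rails, catch and pad, and rests firmly wherever on its orbit it last stopped: up to 5 mm off its mid position in x and in y, which is not measured. Console at x = 68 to 120, up to z = 100 mm
- edge_nominal (a point): where the middle of the platform's front edge lies with the platform in mid orbit (shaker x = -100, y = 0, z = 70 mm); axes as the shaker's. Rails start here: inner faces at y = +-43 mm (2 mm play a side), flared to +-49 mm over the first 15 mm. From 20 mm on, lips reach in to y = +-37 mm, underside 9 mm above the platform (3 mm play over the flanges), bent up to 17 mm at the mouth
- catch (a joint): steel leaf catch, middle of the platform's front, rad: 0 = up (square end face 4 mm high 26 mm behind the edge), about 0.17 = pressed flush by the carrier sliding over it, at most 0.25. It slopes up from the front edge, so the carrier's base presses it down (about 3 N); it springs up by itself once the carrier's tail has passed
- spring_pad (a joint): black spring pad at the back of the platform, m: 0 = at rest, face 122 mm behind the front edge; pushed in along x it resists with 4 N, plus 0.5 N per mm; hard stop at 8 mm. The catch snaps up at a little over 4 mm; then the pad holds the carrier back on the catch, its origin 76 mm behind the edge. A push of 8 to 15 N does it; over 25 N between carrier and shaker counts as forcing
- jack_top: fixed aluminium top plate of the lab jack, 112 x 104 mm, on which the carrier starts. Origin: centre of its top face; x along the shaker's within 0.03 rad. It stands 2 to 7 mm lower than the platform, with a gap of 9 to 26 mm between the two
- vial_1: capped sample vial, 24 mm across, 50 mm tall, stands loose in one of the carrier's wells, its foot 8 mm above the carrier's underside and its top 58 mm above it (red band on the label). Origin: centre of its foot, z up
- vial_2: capped sample vial, 24 mm across, 50 mm tall, stands loose in one of the carrier's wells, its foot 8 mm above the carrier's underside and its top 58 mm above it (green band, white cap). Origin: centre of its foot, z up
- vial_3: capped sample vial, 24 mm across, 50 mm tall, stands loose in one of the carrier's wells, its foot 8 mm above the carrier's underside and its top 58 mm above it (dark band). Origin: centre of its foot, z up
- white_stopper: bystander: white plastic stopper 40 mm across, 34 mm tall, on the bench to the left of the shaker; origin at its foot
- amber_bottle: bystander: amber reagent bottle 56 mm across, 102 mm tall, on the bench to the left of the shaker; origin at its foot
- beaker_100: bystander: glass beaker 54 mm across, 70 mm tall, on the bench to the right of the shaker; origin at its foot
- keck_spare: bystander: green joint clip 28 x 32 x 12 mm, on the bench to the right of the jack; origin at its underside
- pencil: bystander: pencil 172 mm long lying in front of the hotplate, left of the jack; origin at its middle
There are look-alikes about, which are no part of the job. Leave any pink or turquoise look-alike of the vial_3 alone.

How it is judged (in metres and radians):
On the way, in this order (a step that is already met when the one before it is completed fails the run):
1. the carrier's nose is over the step and in under the rails, lying between them (x of carrier in the frame of shaker between -0.12 and -0.075 m and y of carrier in the frame of shaker between -0.009 and 0.009 m and z of carrier in the frame of shaker below 0.077 m and angle between the x axis of carrier and the x axis of shaker, either way round below 0.1 rad), for 0.1 s.
2. the carrier presses the spring pad in (value of joint spring_pad above 0.002 m), for 0.1 s.
At the end, for the whole second after the job is handed in: catch up (under 0.05 rad) behind the carrier's tail, spring pad pressed in over 3 mm, carrier at rest flat between the rails (within 10 mm in x and 8 mm in y of its place in mid orbit, 3 mm in height, 0.06 rad in direction), the three vials upright in their wells (within 0.15 rad) (value of joint catch below 0.05 rad and value of joint spring_pad above 0.003 m and x of carrier in the frame of shaker between -0.034 and -0.014 m and y of carrier in the frame of shaker between -0.008 and 0.008 m and z of carrier in the frame of shaker between 0.067 and 0.073 m and angle between the x axis of carrier and the x axis of shaker, either way round below 0.06 rad and linear speed of carrier below 0.02 m/s and angle between each of vial_1, vial_2, vial_3's own z axis and vertical below 0.15 rad and z of each of vial_1, vial_2, vial_3 in the frame of carrier below 0.014 m and horizontal distance between each of vial_1, vial_2, vial_3 and carrier below 0.045 m); the robot touches nothing.
It fails at once if more than 25 N between the carrier and the shaker (contact force between carrier and shaker above 25 N).
It fails at once if the carrier is raised more than 20 mm above the platform (z of carrier in the frame of shaker above 0.09 m).
It fails at once if the carrier or a vial is tipped by more than 0.3 rad (angle between any of carrier, vial_1, vial_2, vial_3's own z axis and vertical above 0.3 rad).
It fails at once if a bystander is moved by more than 20 mm (distance of any of white_stopper, amber_bottle, beaker_100, keck_spare, pencil from where it was at the start of the episode above 0.02 m).
It also fails if it takes over 72 s, if anything falls off the work surface, if the arm or the gripper's body presses on something with over 40 N, if the wrist force passes 120 N, or if a joint passes its speed limit or range.

## Working session

There is one attempt and no reset: what is moved stays moved. The work goes in short steps, Python scripts to look and compute and a tool call to move; the robot and the scene stay as the last step left them, time stands still between calls to the robot, and variables do not carry over. Pictures are saved under pics/ and viewed, at most 10 in all, crops included, and the job is handed in when it is done.

Besides the shell and the picture viewer there is one more tool, called by a JSON object that holds its "op" and its "data". apply_moves: Moves the arm, as the interface text tells. Its arguments: {"type":"object","properties":{"commands":{"type":"array"}},"required":["commands"]}

```bash
mkdir -p pics; cat > h.py <<'E'
import numpy as np, cv2
from plant import ctrl
def ray(p,at):
    x=(at[0]-p['cx'])/p['fx']; y=(at[1]-p['cy'])/p['fy']
    T=np.array(p['T']); return T[:3,3], T[:3,:3]@np.array([x,-y,-1.0])
def atz(p,at,z):
    o,d=ray(p,at); return o+d*(z-o[2])/d[2]
def proj(p,w):
    T=np.array(p['T']); c=T[:3,:3].T@(np.array(w)-T[:3,3])
    return [p['cx']+p['fx']*c[0]/-c[2], p['cy']-p['fy']*c[1]/-c[2]]
def save(p,n): cv2.imwrite(f'pics/{n}.png',p['img'][:,:,::-1])
E
python3 - <<'E'
from h import *
for c in ['scene','top']:
    p=ctrl.snapshot(c); save(p,c+'0'); print(c,{k:v for k,v in p.items() if k in('fx','cx','cy')},[k for k in p], np.round(p['T'],3).tolist())
    for n,z in [('carrier',.065),('handle',.1),('shaker',0),('edge_nominal',.07),('jack_top',.065),('vial_1',.073),('vial_2',.073),('vial_3',.073),('keck_spare',0),('pencil',0)]:
        for r in ctrl.spot_point(p,n)[:2]: print(n,np.round(r['at'],1),round(r['score'],2),np.round(atz(p,r['at'],z),3))
print(ctrl.get_obs(),ctrl.nose_length)
im=[cv2.imread(f'pics/{c}0.png') for c in('scene','top')]
E
```

```text
scene {'fx': 392.2432576538747, 'cx': 279.4402306294271, 'cy': 211.04264654472146} ['img', 'fx', 'fy', 'cx', 'cy', 'T', 'shot'] [[0.516, 0.452, -0.728, -0.104], [-0.856, 0.248, -0.453, -0.366], [-0.024, 0.857, 0.515, 0.545], [0.0, 0.0, 0.0, 1.0]]
carrier [296.7 235.4] 0.78 [ 0.505 -0.029  0.065]
handle [294.5 231.4] 0.8 [ 0.47  -0.043  0.1  ]
shaker [330.6 223.6] 0.96 [ 0.675 -0.033  0.   ]
edge_nominal [317.3 219.1] 0.69 [ 0.578 -0.042  0.07 ]
jack_top [298.7 234.5] 0.81 [ 0.51  -0.031  0.065]
jack_top [291.2 232. ] 0.5 [ 0.51  -0.012  0.065]
vial_1 [296.1 222.4] 0.74 [ 0.538 -0.009  0.073]
vial_1 [315.3 229.7] 0.67 [ 0.533 -0.059  0.073]
vial_2 [296.1 222.4] 0.74 [ 0.538 -0.009  0.073]
vial_2 [315.3 229.7] 0.67 [ 0.533 -0.059  0.073]
vial_3 [296.1 222.4] 0.74 [ 0.538 -0.009  0.073]
vial_3 [315.3 229.7] 0.67 [ 0.533 -0.059  0.073]
keck_spare [357.5 270.6] 0.63 [ 0.534 -0.161  0.   ]
pencil [158.3 253.8] 0.47 [0.366 0.26  0.   ]
pencil [299.7 235.3] 0.2 [0.591 0.011 0.   ]
top {'fx': 502.30047660126746, 'cx': 276.5366774412219, 'cy': 215.82268462831368} ['img', 'fx', 'fy', 'cx', 'cy'
[... 839 characters left out ...]
4 [0.367 0.26  0.   ]
{'clock': 1.1, 'joint_pos': array([-5.17911247e+01,  2.05468119e+01,  6.82104392e-01, -1.00520671e-03,
       -7.01371234e+01, -1.65057818e+01]), 'qvel': array([ 0.0145804 , -0.02633738, -0.05377506,  0.04138265, -0.02224757,
        0.02585524]), 'tau': array([ 1.34880033e-04, -5.82399058e+01,  2.93303311e+01,  7.00234696e+00,
        1.24437420e-02, -7.14533849e-05]), 'tool_pos': array([ 0.24957567, -0.6271334 ,  0.24355408]), 'orientation': array([ 1.79997976e+02,  3.86227914e-04, -1.58297248e+02]), 'force': array([ 0.08348977, -0.66091505,  0.3154688 ]), 'moment': array([0.01654701, 0.00473768, 0.04917709]), 'gripper_force': 0.0, 'opening': 0.0874844391663067} 0.017
```

```bash
python3 - <<'E'
import cv2,numpy as np
s=cv2.imread('pics/scene0.png')[160:300,200:400]; t=cv2.imread('pics/top0.png')[130:280,210:370]
cv2.imwrite('pics/c1.png',cv2.resize(s,None,fx=4,fy=4,interpolation=2)); cv2.imwrite('pics/c2.png',cv2.resize(t,None,fx=4,fy=4,interpolation=2))
E
```

```text
(no output)
```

View pics/c1.png

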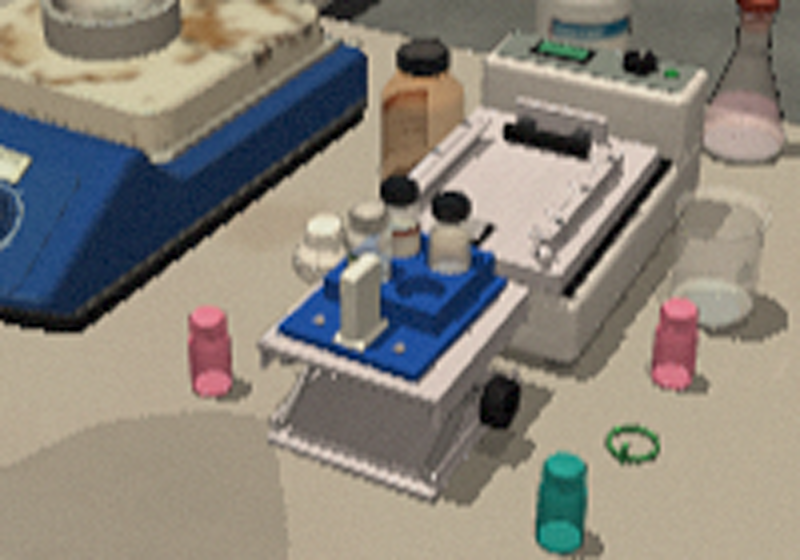

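View pics/c2.png

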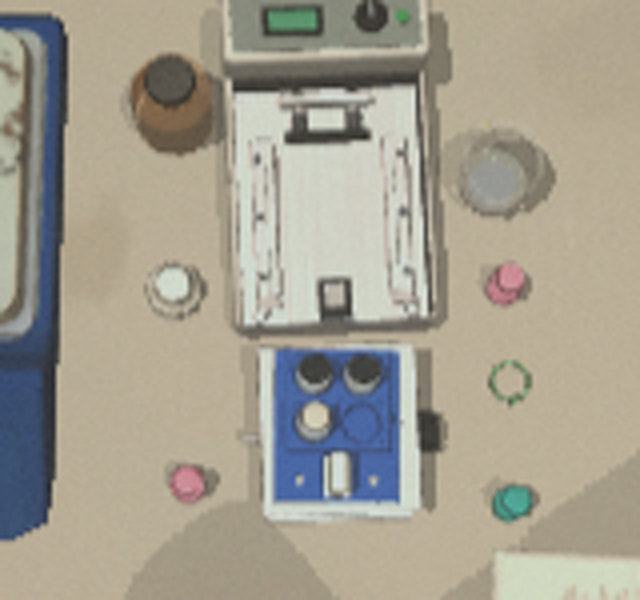

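c1/c2 show the blue carrier with its white fin (scene px ~290,233; top ~294,248), three vials in the wells (two black caps in front, one white cap), and the pink/turquoise look-alikes out on the bench, so the carrier is unambiguous. I'll go above it for a close look.

{"op": "apply_moves", "data": {"commands": [[[1.5,3.7,0.5],-0.03,0],[[3,7.3,1],-0.06,0],[[4.5,11,1.5],-0.09,0],[[6,14.6,2],-0.12,0],[[7.5,18.3,2],-0.15,0],[[9,22,3],-0.18,0],[[10.5,25.6,3],-0.21,0],[[12,29.3,4],-0.24,0],[[13.5,33,4],-0.27,0],[[15,36.6,5],-0.3,0],[[16.5,40.3,5],-0.33,0],[[18,44,5],-0.36,0],[[19.5,47.6,5],-0.379,0],[[21,51,5],-0.379,0],[[22,54,5],-0.379,0],[[23,57,5],-0.379,0],[[23,58.5,5],-0.379,0],[[23,58.5,5],-0.379,0],[[23,58.5,5],-0.379,0]]}}

```text
clock: 2.68
tool_pos: [0.4796, -0.0414, 0.2936]
orientation: [-180.0, 0.0, -179.9]
force: [0.3, -0.6, 0.7]
opening: 0.0876
gripper_force: 0.0
```

```bash
python3 - <<'E'
from h import *
o=ctrl.get_obs(); print(o['clock'],o['tool_pos'],o['orientation'])
p=ctrl.snapshot('wrist'); save(p,'w1'); import pickle; pickle.dump(p,open('w1.pkl','wb')); print(p['fx'],np.round(p['T'],3).tolist())
for n,z in [('carrier',.065),('handle',.1),('edge_nominal',.07)]:
    for r in ctrl.spot_point(p,n)[:2]: print(n,np.round(r['at'],1),round(r['score'],2),np.round(atz(p,r['at'],z),3))
E
```

```text
2.6833 [ 0.47963804 -0.04135462  0.29361875] [-1.79997770e+02  3.14499012e-03 -1.79887347e+02]
330.6988183791624 [[-0.002, -0.969, -0.246, 0.413], [1.0, -0.002, -0.0, -0.041], [-0.0, -0.246, 0.969, 0.435], [0.0, 0.0, 0.0, 1.0]]
carrier [280.7 207. ] 0.96 [ 0.499 -0.036  0.065]
handle [281.2 181. ] 0.59 [ 0.463 -0.036  0.1  ]
edge_nominal [273.6 263.2] 0.62 [ 0.566 -0.044  0.07 ]
edge_nominal [188.4 219.6] 0.45 [ 0.513 -0.142  0.07 ]
```

View pics/w1.png

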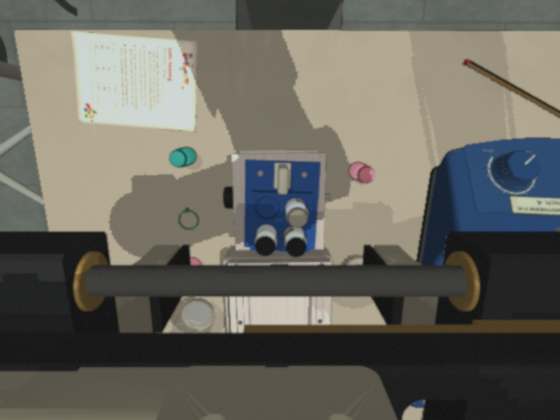

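w1 shows the carrier at (281,207), fin at (282,178), but the gripper hides the shaker. I'll shift forward so the platform is in view too.

{"op": "apply_moves", "data": {"commands": [[[4,0,0],0,0],[[8,0,0],0,0],[[12,0,0],0,0],[[15,0,0],0,0],[[17,0,0],0,0],[[17,0,0],0,0],[[17,0,0],0,0]]}}

```text
clock: 3.47
tool_pos: [0.6501, -0.0433, 0.2921]
orientation: [-180.0, -0.1, 179.9]
force: [-0.3, -0.6, -0.4]
opening: 0.0874
gripper_force: 0.0
```

```bash
python3 - <<'E'
from h import *
p=ctrl.snapshot('wrist'); save(p,'w2'); import pickle; pickle.dump(p,open('w2.pkl','wb'))
for n,z in [('carrier',.065),('handle',.1),('edge_nominal',.07),('jack_top',.065)]:
    for r in ctrl.spot_point(p,n)[:2]: print(n,np.round(r['at'],1),round(r['score'],2),np.round(atz(p,r['at'],z),3))
c=p['img'][30:250,190:370,::-1]; cv2.imwrite('pics/w2c.png',cv2.resize(c,None,fx=2.7,fy=2.7,interpolation=2))
c=p['img'][20:250,180:380,::-1]; 
E
```

```text
carrier [281.9  40.3] 0.91 [ 0.495 -0.037  0.065]
edge_nominal [280.2 116.3] 0.8 [ 0.569 -0.039  0.07 ]
jack_top [282.8  40.9] 0.6 [ 0.495 -0.036  0.065]
```

View pics/w2c.png

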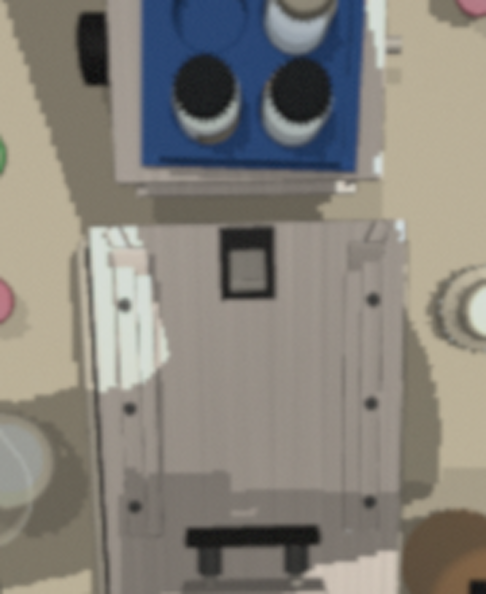

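```bash
cat > m.py <<'E'
from h import *
import pickle
p=pickle.load(open('w2.pkl','rb'))
f=lambda u,v,z: np.round(atz(p,[190+(u+.5)/2.7,30+(v+.5)/2.7],z),4)
S=[[f(*q,.082) for q in L] for L in ([(124,305),(130,409),(135,507)],[(374,300),(371,404),(369,502)])]
for s in S: print('screws',[x[:2].tolist() for x in s],'yaw',(s[2][1]-s[0][1])/(s[2][0]-s[0][0]))
m=[(S[0][i]+S[1][i])/2 for i in range(3)]; print('mid',m,'yaw',(m[2][1]-m[0][1])/(m[2][0]-m[0][0]))
print('acrossyaw',[-(S[1][i]-S[0][i])[0]/(S[1][i]-S[0][i])[1] for i in range(3)])
print('edge',f(90,228,.07),f(405,221,.07),'catch',f(247,228,.07),f(247,298,.07))
print('lip',f(162,535,.079),f(347,530,.079),'pad',f(187,536,.08),f(319,536,.08))
for z in(.063,.066,.069): print('carrier nose',f(142,165,z+.006),f(355,172,z+.006),'tailward',f(147,5,z+.006),f(363,5,z+.006))
print('jack',f(117,182,.066),f(382,178,.066))
E
python3 m.py
python3 - <<'E'
from h import *
import pickle
p=pickle.load(open('w1.pkl','rb'))
c=p['img'][145:275,220:340,::-1]; cv2.imwrite('pics/w1c.png',cv2.resize(c,None,fx=4.5,fy=4.5,interpolation=2))
E
```

```text
screws [[0.5962, -0.085], [0.6365, -0.0838], [0.6767, -0.083]] yaw 0.024844720496894426
screws [[0.5945, 0.0113], [0.6347, 0.0116], [0.6747, 0.0122]] yaw 0.011221945137157135
mid [array([ 0.59535, -0.03685,  0.082  ]), array([ 0.6356, -0.0361,  0.082 ]), array([ 0.6757, -0.0354,  0.082 ])] yaw 0.018046048537647807
acrossyaw [np.float64(0.017653167185876673), np.float64(0.018867924528300974), np.float64(0.021008403361344553)]
edge [ 0.5672 -0.0987  0.07  ] [0.5648 0.0241 0.07  ] catch [ 0.5673 -0.0375  0.07  ] [ 0.594  -0.0374  0.07  ]
lip [ 0.6895 -0.0725  0.079 ] [0.6875 0.004  0.079 ] pad [ 0.6896 -0.0621  0.08  ] [ 0.6897 -0.0076  0.08  ]
carrier nose [ 0.5439 -0.0779  0.069 ] [0.5466 0.0042 0.069 ] tailward [ 0.4881 -0.0746  0.069 ] [0.4883 0.0053 0.069 ]
carrier nose [ 0.5442 -0.0776  0.072 ] [0.5469 0.0038 0.072 ] tailward [ 0.4889 -0.0743  0.072 ] [0.489  0.0049 0.072 ]
carrier nose [ 0.5446 -0.0774  0.075 ] [0.5472 0.0034 0.075 ] tailward [ 0.4897 -0.0741  0.075 ] [0.4898 0.0045 0.075 ]
jack [ 0.5498 -0.0881  0.066 ] [0.5485 0.0151 0.066 ]
```

View pics/w1c.png

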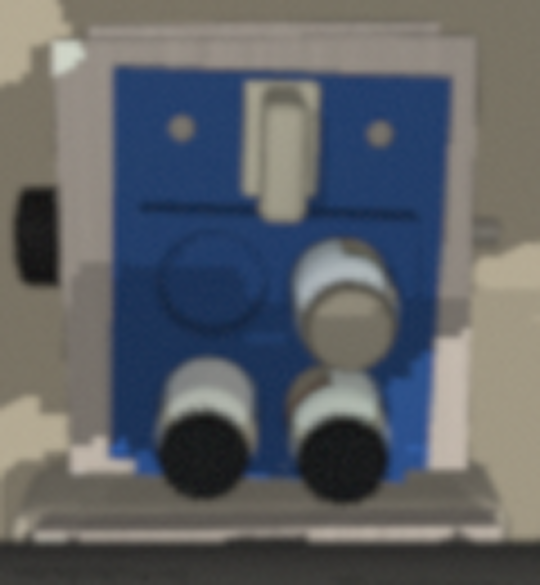

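```bash
cat > m2.py <<'E'
from h import *
import pickle
p=pickle.load(open('w1.pkl','rb'))
f=lambda u,v,z: np.round(atz(p,[220+(u+.5)/4.5,145+(v+.5)/4.5],z),4)
j=.065
a,b=f(112,66,j+.006),f(452,76,j+.006); print('tail',a,b,'yaw',-(b-a)[0]/(b-a)[1],np.linalg.norm(b-a))
c,d=f(181,128,j+.007),f(379,133,j+.007); print('screw',c,d,'yaw',-(d-c)[0]/(d-c)[1])
print('fin top nose end',f(264,221,j+.048),f(303,221,j+.048),f(264,105,j+.048),f(305,105,j+.048))
print('sides',f(113,450,j+.006),f(430,450,j+.006))
E
python3 m2.py
```

```text
tail [ 0.4446 -0.0754  0.071 ] [0.4468 0.0071 0.071 ] yaw -0.026666666666666426 0.08252932812037184
screw [ 0.4595 -0.0588  0.072 ] [ 0.4606 -0.0104  0.072 ] yaw -0.02272727272727252
fin top nose end [ 0.4746 -0.0387  0.113 ] [ 0.4746 -0.0302  0.113 ] [ 0.4492 -0.0389  0.113 ] [ 0.4492 -0.03    0.113 ]
sides [ 0.543  -0.0772  0.071 ] [0.5428 0.0048 0.071 ]
```

w1c: fin top from about (264..303, 105..221) in the crop, so the fin is at (0.462, -0.0345) with the carrier turned about -0.026 rad. From w2c, the rail midline has yaw about +0.019, and the front edge is near (0.567, -0.0374). Next: back above the fin and down, stopping short of the grip.

{"op": "apply_moves", "data": {"commands": [[[-4,0.2,0],0,0.3],[[-8,0.4,0],0,0.6],[[-12,0.6,0],0,0.6],[[-16,0.8,-2],-0.026,0.6],[[-18.8,0.8,-5],-0.026,0.6],[[-18.8,0.8,-9],-0.026,0.6],[[-18.8,0.8,-12],-0.026,0.6],[[-18.8,0.8,-14.5],-0.026,0.6],[[-18.8,0.8,-15],-0.026,0.6],[[-18.8,0.8,-15],-0.026,0.6],[[-18.8,0.8,-15],-0.026,0.6]]}}

```text
clock: 4.63
tool_pos: [0.4623, -0.034, 0.1449]
orientation: [180.0, 0.1, 178.5]
force: [0.5, 0.9, 1.6]
opening: 0.0354
gripper_force: 0.0
```

```bash
python3 - <<'E'
from h import *
o=ctrl.get_obs(); print(o['clock'],o['tool_pos'],o['orientation'],o['force'])
p=ctrl.snapshot('wrist'); save(p,'w3')
E
```

```text
4.6333 [ 0.46232104 -0.03404127  0.14492157] [1.79999539e+02 8.50967266e-02 1.78528232e+02] [0.48743563 0.93959945 1.56804272]
```

View pics/w3.png

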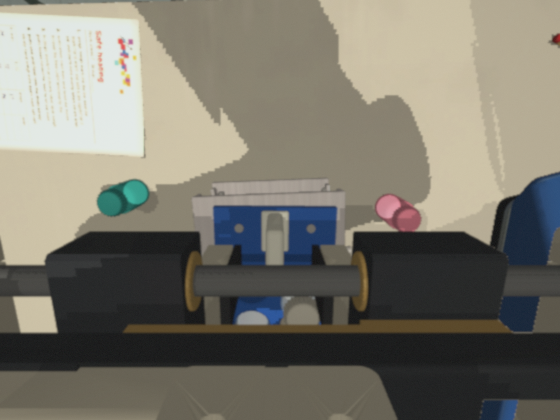

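The fin (column ~275) sits between the fingers (mid column ~277), so the alignment is good. Descend and grip.

{"op": "apply_moves", "data": {"commands": [[[0,0,-2],0,0.6],[[0,0,-3.5],0,0.6],[[0,0,-4.3],0,0.6],[[0,0,-4.3],0,0.6],[[0,0,-4.3],0,0.75],[[0,0,-4.3],0,0.9],[[0,0,-4.3],0,1],[[0,0,-4.3],0,1],[[0,0,-4.3],0,1],[[0,0,-4.3],0,1],[[0,0,-4.3],0,1]]}}

```text
clock: 5.6
tool_pos: [0.462, -0.0342, 0.1012]
orientation: [-180.0, 0.1, 178.5]
force: [-2.2, -0.2, 6.6]
opening: 0.0099
gripper_force: 30.0
```

{"op": "apply_moves", "data": {"commands": [[[0,0,0.1],0,1],[[0,0,0.2],0,1],[[0,0,0.3],0,1],[[0,0,0.4],0,1],[[0,0,0.5],0,1],[[0,0,0.6],0,1],[[0,0,0.7],0,1],[[0,0,0.8],0,1],[[0,0,0.8],0,1],[[0,0,0.8],0,1]]}}

```text
clock: 6.43
tool_pos: [0.4616, -0.0341, 0.1086]
orientation: [180.0, 0.0, 178.5]
force: [0.4, 0.7, -4.5]
opening: 0.0096
gripper_force: 30.0
```

```bash
python3 - <<'E'
from h import *
o=ctrl.get_obs(); print(o['clock'],o['tool_pos'],o['force'],o['moment'])
p=ctrl.snapshot('scene'); save(p,'s2'); c=p['img'][180:270,240:360,::-1]; cv2.imwrite('pics/s2c.png',cv2.resize(c,None,fx=6,fy=6,interpolation=2))
E
```

```text
6.4333 [ 0.46164088 -0.03411273  0.10864073] [ 0.42503854  0.68331073 -4.52255916] [-0.0407673   0.22064441 -0.00515346]
```

View pics/s2c.png

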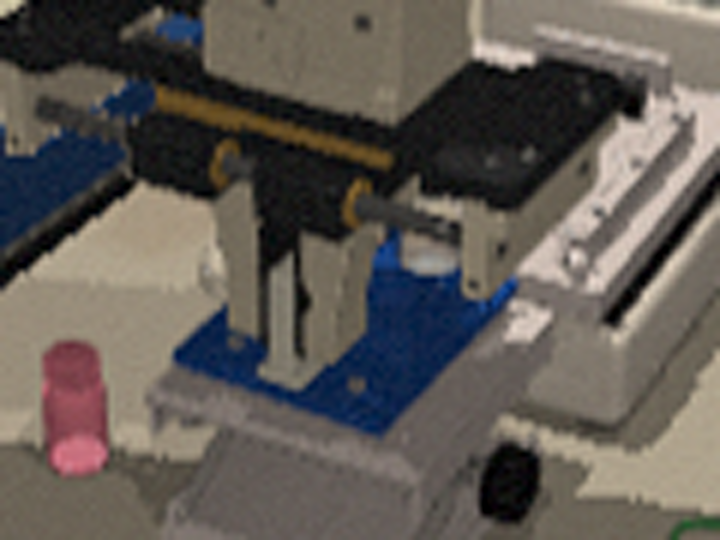

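Fz = -4.5 N matches the whole carrier's weight, so it is lifted and level. Next: align yaw and y with the rails, then bring the nose about 12 mm over the edge, with a slight further rise.

{"op": "apply_moves", "data": {"commands": [[[0,-0.05,0.05],0.005,1],[[0.1,-0.1,0.1],0.012,1],[[0.25,-0.15,0.15],0.02,1],[[0.45,-0.2,0.2],0.028,1],[[0.7,-0.25,0.2],0.035,1],[[1,-0.3,0.2],0.04,1],[[1.3,-0.35,0.2],0.045,1],[[1.6,-0.4,0.2],0.045,1],[[1.9,-0.44,0.2],0.045,1],[[2.2,-0.44,0.2],0.045,1],[[2.5,-0.44,0.2],0.045,1],[[2.75,-0.44,0.2],0.045,1],[[2.95,-0.44,0.2],0.045,1],[[3.1,-0.44,0.2],0.045,1],[[3.2,-0.44,0.2],0.045,1],[[3.2,-0.44,0.2],0.045,1],[[3.2,-0.44,0.2],0.045,1]]}}

```text
clock: 7.9
tool_pos: [0.4932, -0.0386, 0.1103]
orientation: [-180.0, -0.0, -178.9]
force: [-1.2, -0.2, -7.4]
opening: 0.0095
gripper_force: 30.0
```

```bash
python3 - <<'E'
from h import *
o=ctrl.get_obs(); print(o['clock'],o['tool_pos'],o['orientation'],o['force'],o['moment'])
p=ctrl.snapshot('scene');save(p,'s3');q=ctrl.snapshot('top'); save(q,'t3')
a=cv2.resize(p['img'][180:270,260:360,::-1],(500,450),interpolation=2); b=cv2.resize(q['img'][155:245,265:325,::-1],(300,450),interpolation=2)
cv2.imwrite('pics/c3.png',np.hstack([a,b]))
E
```

```text
7.9 [ 0.49324193 -0.03858833  0.11033008] [-1.79995197e+02 -3.94698168e-02 -1.78929727e+02] [-1.19776692 -0.1729174  -7.41097284] [-0.07807643  0.46473939 -0.00232193]
```

View pics/c3.png

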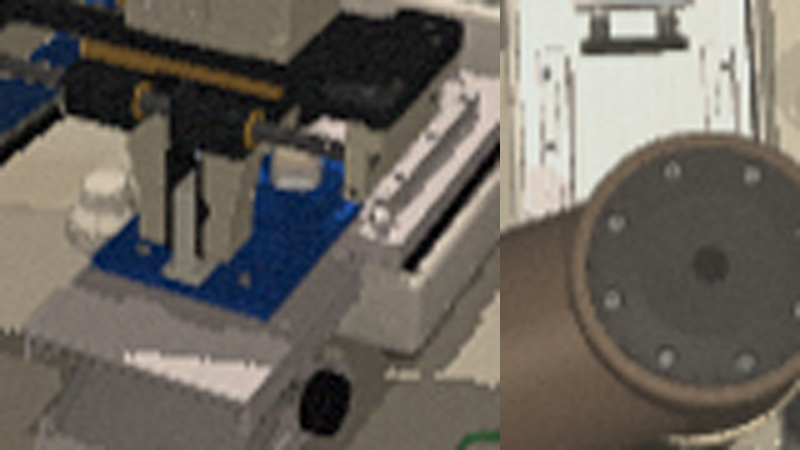

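{"op": "apply_moves", "data": {"commands": [[[0,0,-0.05],0,1],[[0,0,-0.1],0,1],[[0,0,-0.15],0,1],[[0,0,-0.2],0,1],[[0,0,-0.2],0,1],[[0,0,-0.2],0,1]]}}

```text
clock: 8.5
tool_pos: [0.4938, -0.0385, 0.1087]
orientation: [180.0, 0.0, -178.9]
force: [0.1, -0.1, -5.0]
opening: 0.0098
gripper_force: 30.0
```

```bash
cat > o.py <<'E'
from plant import ctrl
import numpy as np
o=ctrl.get_obs(); print(o['clock'],o['tool_pos'].round(4),o['orientation'].round(2),o['force'].round(1),o['moment'].round(3))
E
python3 o.py
```

```text
8.5 [ 0.4938 -0.0385  0.1087] [ 1.8000e+02  2.0000e-02 -1.7892e+02] [ 0.1 -0.1 -5. ] [-0.011  0.194 -0.032]
```

{"op": "apply_moves", "data": {"commands": [[[0,0,-0.05],0,1],[[0,0,-0.1],0,1],[[0,0,-0.15],0,1],[[0,0,-0.2],0,1],[[0,0,-0.2],0,1],[[0,0,-0.2],0,1]]}}

```text
clock: 9.0
tool_pos: [0.4936, -0.0385, 0.1065]
orientation: [-180.0, -0.0, -178.9]
force: [-0.2, 0.2, -4.2]
opening: 0.0098
gripper_force: 30.0
```

```bash
python3 o.py
```

```text
9.0 [ 0.4936 -0.0385  0.1065] [-1.8000e+02 -1.0000e-02 -1.7893e+02] [-0.2  0.2 -4.2] [-0.018  0.135 -0.021]
```

{"op": "apply_moves", "data": {"commands": [[[0,0,-0.03],0,1],[[0,0,-0.06],0,1],[[0,0,-0.1],0,1],[[0,0,-0.1],0,1],[[0,0,-0.1],0,1]]}}

```text
clock: 9.42
tool_pos: [0.4936, -0.0385, 0.1055]
orientation: [-180.0, -0.0, -178.9]
force: [0.2, -1.0, -4.1]
opening: 0.0102
gripper_force: 30.0
```

```bash
python3 o.py
```

```text
9.4167 [ 0.4936 -0.0385  0.1055] [-180.     -0.   -178.92] [ 0.2 -1.  -4.1] [-0.031  0.138  0.022]
```

{"op": "apply_moves", "data": {"commands": [[[0,0,-0.03],0,1],[[0,0,-0.06],0,1],[[0,0,-0.1],0,1],[[0,0,-0.1],0,1],[[0,0,-0.1],0,1]]}}

```text
clock: 9.83
tool_pos: [0.4936, -0.0385, 0.1045]
orientation: [-180.0, -0.0, -178.9]
force: [0.6, 1.3, -5.0]
opening: 0.0101
gripper_force: 30.0
```

```bash
python3 o.py
```

```text
9.8333 [ 0.4936 -0.0385  0.1045] [-180.     -0.   -178.92] [ 0.6  1.3 -5. ] [0.006 0.163 0.031]
```

{"op": "apply_moves", "data": {"commands": [[[0,0,-0.03],0,1],[[0,0,-0.06],0,1],[[0,0,-0.1],0,1],[[0,0,-0.1],0,1],[[0,0,-0.1],0,1]]}}

```text
clock: 10.25
tool_pos: [0.4937, -0.0386, 0.1037]
orientation: [-180.0, 0.0, -178.9]
force: [-1.0, 0.5, -2.7]
opening: 0.0096
gripper_force: 30.0
```

```bash
python3 o.py
```

```text
10.25 [ 0.4937 -0.0386  0.1037] [-1.8000e+02  1.0000e-02 -1.7892e+02] [-1.   0.5 -2.7] [ 0.024  0.332 -0.053]
```

{"op": "apply_moves", "data": {"commands": [[[0,0,0],0,1],[[0,0,0],0,1]]}}

```text
clock: 10.42
tool_pos: [0.4936, -0.0385, 0.1036]
orientation: [180.0, 0.0, -178.9]
force: [-1.0, 0.2, -3.3]
opening: 0.0098
gripper_force: 30.0
```

```bash
python3 o.py
```

```text
10.4167 [ 0.4936 -0.0385  0.1036] [ 1.8000e+02  1.0000e-02 -1.7892e+02] [-1.   0.2 -3.3] [-0.034  0.334  0.06 ]
```

{"op": "apply_moves", "data": {"commands": [[[0.1,0,0],0,1],[[0.25,0,0],0,1],[[0.4,0.01,0],0,1],[[0.6,0.01,0],0,1],[[0.8,0.02,0],0,1],[[1,0.02,0],0,1],[[1,0.02,0],0,1],[[1,0.02,0],0,1]]}}

```text
clock: 11.08
tool_pos: [0.504, -0.0383, 0.1036]
orientation: [180.0, 0.0, -178.9]
force: [-1.0, -0.4, -0.4]
opening: 0.01
gripper_force: 30.0
```

```bash
python3 o.py
```

```text
11.0833 [ 0.504  -0.0383  0.1036] [ 1.8000e+02  4.0000e-02 -1.7892e+02] [-1.  -0.4 -0.4] [-0.278  0.475 -0.034]
```

{"op": "apply_moves", "data": {"commands": [[[0,0,0.05],0,1],[[0,0,0.1],0,1],[[0,0,0.1],0,1],[[0,0,0.1],0,1]]}}

```text
clock: 11.42
tool_pos: [0.5038, -0.0383, 0.1047]
orientation: [180.0, 0.0, -178.9]
force: [-0.9, -0.7, -1.4]
opening: 0.0097
gripper_force: 30.0
```

```bash
python3 o.py; python3 - <<'E'
from h import *
p=ctrl.snapshot('scene');save(p,'s4')
cv2.imwrite('pics/c4.png',cv2.resize(p['img'][190:265,265:365,::-1],(800,600),interpolation=2))
E
```

```text
11.4167 [ 0.5038 -0.0383  0.1047] [ 1.7999e+02  3.0000e-02 -1.7892e+02] [-0.9 -0.7 -1.4] [-0.321  0.2   -0.077]
```

View pics/c4.png

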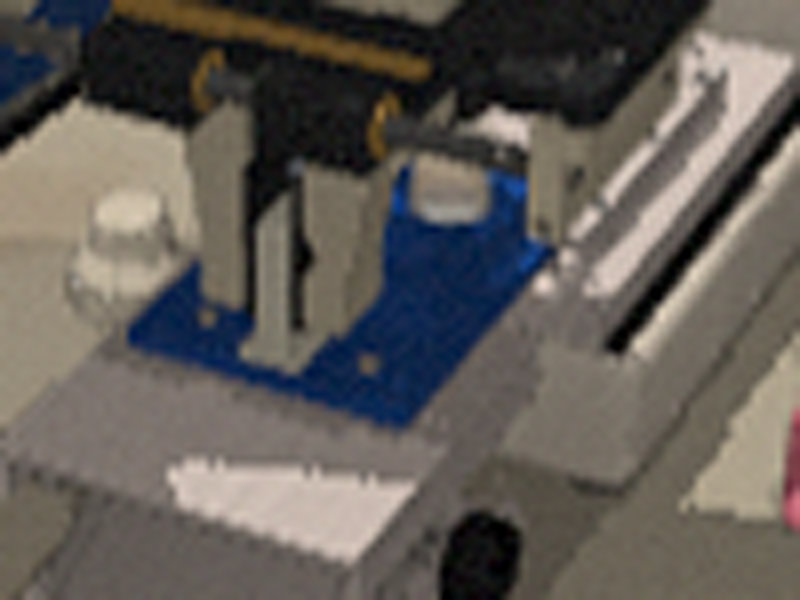

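c4 shows the carrier level, its nose between the rails, and the visible vial upright; contact forces are about 1–3 N. I'll keep going gently.

{"op": "apply_moves", "data": {"commands": [[[0.1,0,0],0,1],[[0.2,0,0],0,1],[[0.3,0,0],0,1],[[0.4,0.01,0],0,1],[[0.4,0.01,0],0,1]]}}

```text
clock: 11.88
tool_pos: [0.5068, -0.0384, 0.1041]
orientation: [-180.0, -0.1, -178.9]
force: [-4.7, -0.7, -1.8]
opening: 0.0098
gripper_force: 30.0
```

```bash
python3 o.py
```

```text
11.8833 [ 0.5068 -0.0384  0.1041] [-1.7999e+02 -1.1000e-01 -1.7894e+02] [-4.7 -0.7 -1.8] [0.039 1.732 0.025]
```

{"op": "apply_moves", "data": {"commands": [[[-0.15,0,0],0,1],[[-0.3,0,0],0,1],[[-0.4,-0.01,0.1],0,1],[[-0.5,-0.01,0.2],0,1],[[-0.5,-0.01,0.3],0,1],[[-0.5,-0.01,0.3],0,1],[[-0.5,-0.01,0.3],0,1]]}}

```text
clock: 12.47
tool_pos: [0.5023, -0.0383, 0.1073]
orientation: [180.0, -0.0, -178.9]
force: [0.5, 0.3, -5.3]
opening: 0.0101
gripper_force: 30.0
```

```bash
python3 o.py
```

```text
12.4667 [ 0.5023 -0.0383  0.1073] [ 1.8000e+02 -4.0000e-02 -1.7893e+02] [ 0.5  0.3 -5.3] [ 0.034  0.067 -0.013]
```

{"op": "apply_moves", "data": {"commands": [[[0.1,0,0],0,1],[[0.2,0,0],0,1],[[0.3,0,0],0,1],[[0.4,0.01,0],0,1],[[0.4,0.01,0],0,1]]}}

```text
clock: 12.88
tool_pos: [0.506, -0.0384, 0.1073]
orientation: [-180.0, -0.1, -178.9]
force: [-2.6, -0.7, -4.5]
opening: 0.0097
gripper_force: 30.0
```

```bash
python3 o.py
```

```text
12.8833 [ 0.506  -0.0384  0.1073] [-1.7998e+02 -9.0000e-02 -1.7894e+02] [-2.6 -0.7 -4.5] [-0.034  1.351  0.012]
```

{"op": "apply_moves", "data": {"commands": [[[0,0,-0.1],0,1],[[0.05,0,-0.15],0,1],[[0.1,0,-0.15],0,1],[[0.15,0,-0.15],0,1],[[0.2,0,-0.15],0,1],[[0.2,0,-0.15],0,1]]}}

```text
clock: 13.38
tool_pos: [0.5071, -0.0385, 0.1055]
orientation: [-180.0, -0.2, -178.9]
force: [-6.6, 0.8, -3.3]
opening: 0.0099
gripper_force: 30.0
```

```bash
python3 o.py
```

```text
13.3833 [ 0.5071 -0.0385  0.1055] [-1.7998e+02 -1.7000e-01 -1.7895e+02] [-6.6  0.8 -3.3] [0.14  2.752 0.054]
```

Something stops the nose about 23 mm in, at about 6 N, whatever the height. Instead of forcing it, I'll set the carrier down gently, let go and look from above.

{"op": "apply_moves", "data": {"commands": [[[-0.2,0,0],0,1],[[-0.4,0,-0.05],0,1],[[-0.4,0,-0.1],0,1],[[-0.4,0,-0.15],0,1],[[-0.4,0,-0.2],0,1],[[-0.4,0,-0.25],0,1],[[-0.4,0,-0.3],0,1],[[-0.4,0,-0.35],0,1],[[-0.4,0,-0.35],0,1],[[-0.4,0,-0.35],0,1]]}}

```text
clock: 14.22
tool_pos: [0.5055, -0.038, 0.1031]
orientation: [180.0, 0.1, -178.9]
force: [1.3, -0.1, 3.4]
opening: 0.0102
gripper_force: 30.0
```

```bash
python3 o.py
```

```text
14.2167 [ 0.5055 -0.038   0.1031] [ 1.7998e+02  1.1000e-01 -1.7890e+02] [ 1.3 -0.1  3.4] [-0.074 -1.    -0.037]
```

{"op": "apply_moves", "data": {"commands": [[[-0.4,0,0],0,0.85],[[-0.4,0,0],0,0.75],[[-0.4,0,0],0,0.6],[[-0.4,0,0.3],0,0.6],[[-0.4,0,1],0,0.6],[[-0.4,0,3],0,0.6],[[-0.4,0,6],0,0.6],[[0,0,10],0,0.6],[[2,0,14],0,0.6],[[5,0,16],0,0.6],[[8,0,16],0,0.6],[[10,0,16],0,0.6],[[10,0,16],0,0.6],[[10,0,16],0,0.6]]}}

```text
clock: 15.38
tool_pos: [0.6049, -0.0383, 0.2621]
orientation: [-180.0, -0.1, -179.0]
force: [0.3, -0.5, 0.7]
opening: 0.0349
gripper_force: 0.0
```

```bash
python3 o.py; python3 - <<'E'
from h import *
import pickle
p=ctrl.snapshot('wrist');save(p,'w5'); pickle.dump(p,open('w5.pkl','wb'))
a=p['img'][40:240,195:365,::-1]
cv2.imwrite('pics/w5c.png',cv2.resize(a,None,fx=3,fy=3,interpolation=2)); print(a.shape)
E
```

```text
15.3833 [ 0.6049 -0.0383  0.2621] [-1.7999e+02 -8.0000e-02 -1.7895e+02] [ 0.3 -0.5  0.7] [-0.008  0.008 -0.012]
(200, 170, 3)
```

View pics/w5c.png

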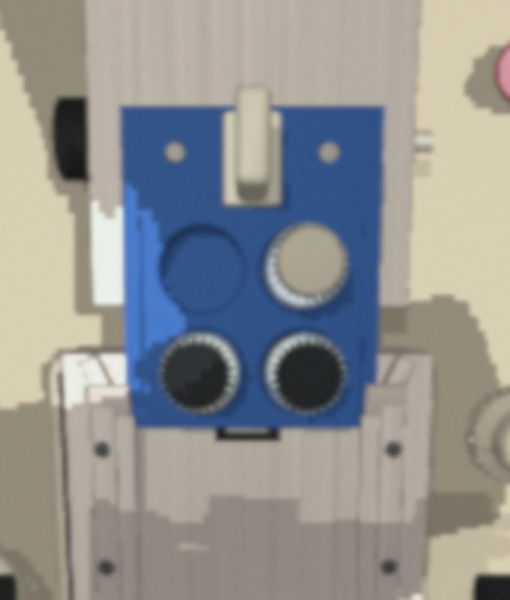

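w5c: the carrier is centred between the rails (nose middle column ~247, catch ~248, rail screws 101/393), flanges just under the lips, nose (row ~428) just short of the catch end, vials upright. So the nose is riding high on the catch against the lips, and it needs tipping slightly nose-down. I'll regrip and raise the tail a little so the lips turn the nose down.

{"op": "apply_moves", "data": {"commands": [[[-3,0,0],0,0.6],[[-6,0,0],0,0.6],[[-9,0,-2],0,0.6],[[-9.9,0,-5],0,0.6],[[-9.9,0,-9],0,0.6],[[-9.9,0,-12.5],0,0.6],[[-9.9,0,-14.7],0,0.6],[[-9.9,0,-15.7],0,0.6],[[-9.9,0,-15.7],0,0.6],[[-9.9,0,-15.7],0,0.75],[[-9.9,0,-15.7],0,0.9],[[-9.9,0,-15.7],0,1],[[-9.9,0,-15.7],0,1],[[-9.9,0,-15.7],0,1],[[-9.9,0,-15.7],0,1]]}}

```text
clock: 16.68
tool_pos: [0.5063, -0.0381, 0.1066]
orientation: [180.0, 0.1, -178.9]
force: [-1.2, 2.5, 6.5]
opening: 0.0097
gripper_force: 30.0
```

```bash
python3 o.py
```

```text
16.6833 [ 0.5063 -0.0381  0.1066] [ 1.7998e+02  1.0000e-01 -1.7891e+02] [-1.2  2.5  6.5] [ 0.433  0.48  -0.006]
```

{"op": "apply_moves", "data": {"commands": [[[0,0,0.05],0,1],[[0,0,0.1],0,1],[[0,0,0.15],0,1],[[0,0,0.2],0,1],[[0,0,0.25],0,1],[[0,0,0.3],0,1],[[0,0,0.3],0,1],[[0,0,0.3],0,1]]}}

```text
clock: 17.35
tool_pos: [0.5047, -0.0384, 0.1079]
orientation: [-180.0, -0.1, -178.9]
force: [0.9, 0.7, -7.8]
opening: 0.0102
gripper_force: 30.0
```

```bash
python3 o.py
```

```text
17.35 [ 0.5047 -0.0384  0.1079] [-1.7999e+02 -1.1000e-01 -1.7894e+02] [ 0.9  0.7 -7.8] [-0.082  0.34  -0.028]
```

{"op": "apply_moves", "data": {"commands": [[[0,0,0.05],0,1],[[0,0,0.1],0,1],[[0,0,0.15],0,1],[[0,0,0.2],0,1],[[0,0,0.25],0,1],[[0,0,0.3],0,1],[[0,0,0.3],0,1],[[0,0,0.3],0,1]]}}

```text
clock: 18.02
tool_pos: [0.5058, -0.0382, 0.1117]
orientation: [180.0, 0.0, -178.9]
force: [1.3, -0.3, -7.3]
opening: 0.01
gripper_force: 30.0
```

```bash
python3 o.py
```

```text
18.0167 [ 0.5058 -0.0382  0.1117] [ 1.7999e+02  2.0000e-02 -1.7892e+02] [ 1.3 -0.3 -7.3] [-0.195 -0.072 -0.091]
```

{"op": "apply_moves", "data": {"commands": [[[0,0,0.05],0,1],[[0,0,0.1],0,1],[[0,0,0.15],0,1],[[0,0,0.2],0,1],[[0,0,0.25],0,1],[[0,0,0.3],0,1],[[0,0,0.3],0,1],[[0,0,0.25],0,1],[[0,0,0.2],0,1],[[0,0,0.15],0,1],[[0,0,0.1],0,1],[[0,0,0.1],0,1],[[0,0,0.1],0,1]]}}

```text
clock: 19.1
tool_pos: [0.5056, -0.0383, 0.1128]
orientation: [-180.0, 0.0, -178.9]
force: [-1.3, -0.6, -2.5]
opening: 0.0099
gripper_force: 30.0
```

```bash
python3 o.py
```

```text
19.1 [ 0.5056 -0.0383  0.1128] [-1.8000e+02  1.0000e-02 -1.7892e+02] [-1.3 -0.6 -2.5] [-0.07   0.545  0.026]
```

{"op": "apply_moves", "data": {"commands": [[[0.1,0,0],0,1],[[0.2,0,0],0,1],[[0.3,0,0],0,1],[[0.4,0.01,0],0,1],[[0.4,0.01,0],0,1],[[0.4,0.01,0],0,1]]}}

```text
clock: 19.6
tool_pos: [0.5098, -0.0381, 0.1126]
orientation: [180.0, 0.0, -178.9]
force: [-2.2, -0.1, -1.8]
opening: 0.0098
gripper_force: 30.0
```

```bash
python3 o.py
```

```text
19.6 [ 0.5098 -0.0381  0.1126] [ 1.8000e+02  1.0000e-02 -1.7893e+02] [-2.2 -0.1 -1.8] [-0.225  0.683 -0.04 ]
```

{"op": "apply_moves", "data": {"commands": [[[0.15,0,0],0,1],[[0.3,0,0],0,1],[[0.45,0.01,-0.02],0,1],[[0.6,0.01,-0.04],0,1],[[0.75,0.01,-0.06],0,1],[[0.9,0.02,-0.08],0,1],[[1,0.02,-0.1],0,1],[[1,0.02,-0.1],0,1],[[1,0.02,-0.1],0,1]]}}

```text
clock: 20.35
tool_pos: [0.5203, -0.0378, 0.1118]
orientation: [180.0, 0.1, -178.9]
force: [0.9, -0.9, -1.6]
opening: 0.0098
gripper_force: 30.0
```

```bash
python3 o.py
```

```text
20.35 [ 0.5203 -0.0378  0.1118] [ 1.7999e+02  7.0000e-02 -1.7891e+02] [ 0.9 -0.9 -1.6] [-0.016 -0.008  0.022]
```

{"op": "apply_moves", "data": {"commands": [[[0.15,0,0],0,1],[[0.35,0.01,0],0,1],[[0.55,0.01,-0.02],0,1],[[0.75,0.01,-0.04],0,1],[[0.95,0.02,-0.06],0,1],[[1.15,0.02,-0.08],0,1],[[1.35,0.03,-0.1],0,1],[[1.5,0.03,-0.1],0,1],[[1.5,0.03,-0.1],0,1],[[1.5,0.03,-0.1],0,1]]}}

```text
clock: 21.18
tool_pos: [0.535, -0.0376, 0.1108]
orientation: [180.0, 0.0, -178.9]
force: [-2.7, -0.1, 2.1]
opening: 0.0096
gripper_force: 30.0
```

```bash
python3 o.py
```

```text
21.1833 [ 0.535  -0.0376  0.1108] [ 1.8000e+02  5.0000e-02 -1.7892e+02] [-2.7 -0.1  2.1] [-0.287  0.679 -0.031]
```

{"op": "apply_moves", "data": {"commands": [[[0.15,0,0.05],0,1],[[0.35,0.01,0.05],0,1],[[0.55,0.01,0.05],0,1],[[0.75,0.01,0.05],0,1],[[0.95,0.02,0.05],0,1],[[1.15,0.02,0.05],0,1],[[1.35,0.03,0.05],0,1],[[1.5,0.03,0.05],0,1],[[1.5,0.03,0.05],0,1],[[1.5,0.03,0.05],0,1]]}}

```text
clock: 22.02
tool_pos: [0.5501, -0.0373, 0.111]
orientation: [180.0, 0.0, -178.9]
force: [-0.3, 0.3, -2.2]
opening: 0.0097
gripper_force: 30.0
```

```bash
python3 o.py
```

```text
22.0167 [ 0.5501 -0.0373  0.111 ] [ 1.7999e+02  4.0000e-02 -1.7892e+02] [-0.3  0.3 -2.2] [-0.26   0.128 -0.034]
```

{"op": "apply_moves", "data": {"commands": [[[0.15,0,0],0,1],[[0.4,0.01,0],0,1],[[0.65,0.01,0],0,1],[[0.9,0.02,0],0,1],[[1.15,0.02,0],0,1],[[1.4,0.03,0],0,1],[[1.65,0.03,0],0,1],[[1.85,0.04,0],0,1],[[2,0.04,0],0,1],[[2,0.04,0],0,1],[[2,0.04,0],0,1]]}}

```text
clock: 22.93
tool_pos: [0.57, -0.0369, 0.1111]
orientation: [180.0, 0.0, -178.9]
force: [-0.6, -0.1, -1.8]
opening: 0.0099
gripper_force: 30.0
```

```bash
python3 o.py
```

```text
22.9333 [ 0.57   -0.0369  0.1111] [ 1.8000e+02  4.0000e-02 -1.7892e+02] [-0.6 -0.1 -1.8] [-0.215  0.215 -0.001]
```

{"op": "apply_moves", "data": {"commands": [[[0.15,0,0],0,1],[[0.4,0.01,0],0,1],[[0.65,0.01,0],0,1],[[0.9,0.02,0],0,1],[[1.15,0.02,0],0,1],[[1.4,0.03,0],0,1],[[1.65,0.03,0],0,1],[[1.9,0.04,0],0,1],[[2.15,0.04,0],0,1],[[2.4,0.05,0],0,1],[[2.5,0.05,0],0,1],[[2.5,0.05,0],0,1],[[2.5,0.05,0],0,1]]}}

```text
clock: 24.02
tool_pos: [0.5949, -0.0364, 0.1111]
orientation: [180.0, 0.0, -178.9]
force: [-1.3, 0.0, -0.1]
opening: 0.0095
gripper_force: 30.0
```

```bash
python3 o.py
```

```text
24.0167 [ 0.5949 -0.0364  0.1111] [ 1.8000e+02  3.0000e-02 -1.7892e+02] [-1.3  0.  -0.1] [-0.289  0.581  0.024]
```

{"op": "apply_moves", "data": {"commands": [[[0.1,0,0],0,1],[[0.25,0,0],0,1],[[0.4,0.01,0],0,1],[[0.55,0.01,0],0,1],[[0.7,0.01,0],0,1],[[0.85,0.02,0],0,1],[[1,0.02,0],0,1],[[1.1,0.02,0],0,1],[[1.1,0.02,0],0,1]]}}

```text
clock: 24.77
tool_pos: [0.6039, -0.0366, 0.1109]
orientation: [-180.0, -0.2, -178.9]
force: [-9.1, -1.0, 4.5]
opening: 0.01
gripper_force: 30.0
```

```bash
python3 o.py
```

```text
24.7667 [ 0.6039 -0.0366  0.1109] [-179.98   -0.18 -178.94] [-9.1 -1.   4.5] [-0.101  2.868  0.019]
```

{"op": "apply_moves", "data": {"commands": [[[0.05,0,0],0,1],[[0.1,0,0],0,1],[[0.15,0,0],0,1],[[0.2,0,0],0,1],[[0.2,0,0],0,1]]}}

```text
clock: 25.18
tool_pos: [0.6058, -0.0366, 0.1108]
orientation: [-180.0, -0.2, -178.9]
force: [-9.3, -0.1, 4.5]
opening: 0.0099
gripper_force: 30.0
```

```bash
python3 o.py
```

```text
25.1833 [ 0.6058 -0.0366  0.1108] [-179.98   -0.19 -178.95] [-9.3 -0.1  4.5] [-0.013  3.025  0.015]
```

{"op": "apply_moves", "data": {"commands": [[[0.05,0,0],0,1],[[0.1,0,0],0,1],[[0.15,0,0],0,1],[[0.2,0,0],0,1],[[0.2,0,0],0,1]]}}

```text
clock: 25.6
tool_pos: [0.6074, -0.0366, 0.1108]
orientation: [-180.0, -0.2, -178.9]
force: [-10.7, 0.5, 6.0]
opening: 0.0099
gripper_force: 30.0
```

```bash
python3 o.py
```

```text
25.6 [ 0.6074 -0.0366  0.1108] [-179.98   -0.24 -178.95] [-10.7   0.5   6. ] [0.065 3.718 0.041]
```

{"op": "apply_moves", "data": {"commands": [[[0.05,0,0],0,1],[[0.1,0,0],0,1],[[0.15,0,0],0,1],[[0.15,0,0],0,1],[[0.15,0,0],0,1]]}}

```text
clock: 26.02
tool_pos: [0.608, -0.0367, 0.1108]
orientation: [-180.0, -0.3, -178.9]
force: [-14.0, 1.3, 8.6]
opening: 0.0102
gripper_force: 30.0
```

```bash
python3 o.py
```

```text
26.0167 [ 0.608  -0.0367  0.1108] [-179.97   -0.32 -178.95] [-14.    1.3   8.6] [0.308 4.707 0.084]
```

{"op": "apply_moves", "data": {"commands": [[[-0.1,0,0],0,1],[[-0.2,0,0],0,1],[[-0.3,0,0],0,1],[[-0.3,0,0],0,1]]}}

```text
clock: 26.35
tool_pos: [0.6078, -0.0366, 0.1108]
orientation: [-180.0, -0.0, -178.9]
force: [-1.6, -3.8, -1.2]
opening: 0.0097
gripper_force: 30.0
```

```bash
python3 o.py
```

```text
26.35 [ 0.6078 -0.0366  0.1108] [-1.7998e+02 -3.0000e-02 -1.7893e+02] [-1.6 -3.8 -1.2] [-1.14   0.984  0.014]
```

{"op": "apply_moves", "data": {"commands": [[[-0.1,0,0],0,1],[[-0.2,0,0],0,1],[[-0.2,0,0],0,1],[[-0.2,0,0],0,1]]}}

```text
clock: 26.68
tool_pos: [0.6069, -0.0361, 0.1109]
orientation: [180.0, 0.1, -178.9]
force: [4.1, -2.8, -7.3]
opening: 0.0097
gripper_force: 30.0
```

```bash
python3 o.py
```

```text
26.6833 [ 0.6069 -0.0361  0.1109] [ 1.7999e+02  7.0000e-02 -1.7891e+02] [ 4.1 -2.8 -7.3] [-1.219 -1.485  0.037]
```

Backing off now meets resistance at x ≈ 0.607, against the pad's push, so the catch seems to have snapped up. I'll unload, let go and check.

{"op": "apply_moves", "data": {"commands": [[[0.1,0,0],0,1],[[0.15,0,0],0,1],[[0.15,0,0],0,0.95],[[0.15,0,0],0,0.85],[[0.15,0,0],0,0.75],[[0.15,0,0],0,0.75],[[0.15,0,0.3],0,0.75],[[0.15,0,1],0,0.75],[[0.15,0,3],0,0.75],[[0.15,0,6],0,0.75],[[0.15,0,10],0,0.75],[[0.15,0,14],0,0.75],[[0.15,0,15],0,0.75],[[0.15,0,15],0,0.75],[[0.15,0,15],0,0.75]]}}

```text
clock: 27.93
tool_pos: [0.6079, -0.0361, 0.2628]
orientation: [179.9, 0.2, -178.9]
force: [0.3, -0.1, 0.7]
opening: 0.0217
gripper_force: 0.0
```

```bash
python3 o.py; python3 - <<'E'
from h import *
import pickle
p=ctrl.snapshot('wrist');save(p,'w6'); pickle.dump(p,open('w6.pkl','wb'))
for n,z in [('carrier',.07),('handle',.106),('edge_nominal',.07),('catch',.072),('vial_1',.078)]:
    for f in (ctrl.spot_point,ctrl.search_frame):
        for r in f(p,n)[:3]: print(n,f.__name__,np.round(r['at'],1),round(r['score'],2),np.round(atz(p,r['at'],z),4))
# tail line of the blue base and platform column profile near the midline
im=p['img'].astype(int)
blue=(im[:,:,2]>im[:,:,0]+40)
for y in (-.07,-.06,-.05,-.02,-.01,0.0):
    for x in np.arange(.575,.61,.0005):
        c,r=proj(p,[x,y,.076])
        if 0<=int(r)<420 and blue[int(round(r)),int(round(c))]: print('tail',y,round(x,4)); break
for x in np.arange(.56,.60,.002):
    c,r=proj(p,[x,-.0375,.071]); print(round(x,3),round(c),round(r),im[int(round(r)),int(round(c))])
E
```

```text
27.9333 [ 0.6079 -0.0361  0.2628] [ 1.7995e+02  1.7000e-01 -1.7892e+02] [ 0.3 -0.1  0.7] [ 0.019  0.033 -0.025]
carrier call [275.3 225.3] 0.73 [ 0.6391 -0.0362  0.07  ]
carrier call [271. 206.] 0.87 [ 0.6183 -0.041   0.07  ]
handle call [274.3 200. ] 0.82 [ 0.6043 -0.0377  0.106 ]
handle call [270.2 206.2] 0.66 [ 0.6102 -0.0414  0.106 ]
edge_nominal call [272.3 157.3] 0.79 [ 0.5684 -0.0405  0.07  ]
edge_nominal call [171.2 116.5] 0.38 [ 0.5312 -0.139   0.07  ]
edge_nominal call [272.7 175.8] 0.95 [ 0.5869 -0.0398  0.07  ]Traceback (most recent call last):
  File "<stdin>", line 6, in <module>
ValueError: it knows: amber_bottle, beaker, carrier, edge_nominal, handle, jack_top, keck_spare, pencil, shaker, vial, white_stopper
```

```bash
python3 - <<'E'
from h import *
import pickle
p=pickle.load(open('w6.pkl','rb'))
im=p['img'].astype(int)
blue=(im[:,:,2]>im[:,:,0]+40)
for y in (-.068,-.06,-.015,-.008,0.0):
    for x in np.arange(.57,.61,.0005):
        c,r=proj(p,[x,y,.076])
        if blue[int(round(r)),int(round(c))]: print('tail',y,round(x,4)); break
for y in(-.0375,-.055):
  print(y)
  for r in range(148,186,1):
    q=atz(p,[275,r],.071); c=proj(p,[q[0],y,.071])[0]
    print(r,round(q[0],4),im[r,int(round(c))],end=' ')
print(); print('nose?',[ (r,round(atz(p,[275,r],.076)[0],4),im[r,250].tolist()) for r in range(222,236,2)])
E
```

```text
tail -0.068 0.5875
tail -0.06 0.5875
tail -0.015 0.5865
tail -0.008 0.5865
-0.0375
148 0.5592 [142 134 116] 149 0.5602 [147 140 121] 150 0.5611 [147 139 122] 151 0.5621 [136 130 114] 152 0.5631 [124 119 108] 153 0.5641 [124 118 110] 154 0.5651 [140 132 126] 155 0.566 [112 107 102] 156 0.567 [68 65 63] 157 0.568 [42 41 40] 158 0.569 [37 37 36] 159 0.57 [36 36 35] 160 0.571 [38 36 36] 161 0.5719 [37 35 35] 162 0.5729 [39 38 38] 163 0.5739 [39 37 37] 164 0.5749 [39 38 38] 165 0.5759 [66 64 61] 166 0.5769 [115 112 105] 167 0.5779 [145 141 132] 168 0.5789 [154 150 141] 169 0.5799 [156 151 141] 170 0.5809 [155 151 142] 171 0.5819 [157 152 142] 172 0.5829 [156 151 141] 173 0.5839 [158 152 143] 174 0.5849 [152 148 140] 175 0.5859 [128 128 127] 176 0.587 [ 85  92 110] 177 0.588 [ 53  76 120] 178 0.589 [ 90 102 134] 179 0.59 [145 145 143] 180 0.591 [155 152 138] 181 0.592 [138 135 120] 182 0.5931 [128 125 112] 183 0.5941 [127 124 110] 184 0.5951 [127 124 110] 185 0.5961 [129 126 112] -0.055
148 0.5592 [148 140 121] 149 0.5602 [148 140 121] 150 0.5611 [146 138 121] 151 0.5621 [137 130 114] 152 
[... 430 characters left out ...]
172 163] 170 0.5809 [181 172 162] 171 0.5819 [180 171 162] 172 0.5829 [180 171 162] 173 0.5839 [180 171 162] 174 0.5849 [179 170 161] 175 0.5859 [166 159 153] 176 0.587 [116 115 126] 177 0.588 [ 61  80 122] 178 0.589 [ 43  76 129] 179 0.59 [ 44  77 130] 180 0.591 [ 44  77 130] 181 0.592 [ 44  77 130] 182 0.5931 [ 44  77 131] 183 0.5941 [ 42  76 129] 184 0.5951 [ 42  76 129] 185 0.5961 [ 42  76 129] 
nose? [(222, np.float64(0.6338), [35, 62, 106]), (224, np.float64(0.6359), [35, 62, 107]), (226, np.float64(0.6381), [34, 61, 106]), (228, np.float64(0.6402), [33, 60, 104]), (230, np.float64(0.6424), [31, 57, 97]), (232, np.float64(0.6446), [30, 51, 85]), (234, np.float64(0.6468), [27, 47, 80])]
```

The numbers from the picture put the tail only ~22 mm behind the edge, against 26 mm needed. So it was not caught: the catch held the tail up. I'll regrip, press the tail down lightly and push again.

{"op": "apply_moves", "data": {"commands": [[[-0.5,0,-3],0,0.75],[[-0.5,-0.05,-7],0,0.75],[[-0.5,-0.05,-11],0,0.75],[[-0.5,-0.05,-14],0,0.75],[[-0.5,-0.05,-15.6],0,0.75],[[-0.5,-0.05,-15.6],0,0.75],[[-0.5,-0.05,-15.6],0,0.85],[[-0.5,-0.05,-15.6],0,0.95],[[-0.5,-0.05,-15.6],0,1],[[-0.5,-0.05,-15.6],0,1],[[-0.5,-0.05,-15.6],0,1]]}}

```text
clock: 29.2
tool_pos: [0.6037, -0.0365, 0.1066]
orientation: [180.0, 0.2, -178.9]
force: [1.3, 0.0, 2.1]
opening: 0.0096
gripper_force: 30.0
```

```bash
python3 o.py
```

```text
29.2 [ 0.6037 -0.0365  0.1066] [ 179.97    0.18 -178.9 ] [1.3 0.  2.1] [ 0.129 -0.493  0.13 ]
```

{"op": "apply_moves", "data": {"commands": [[[0,0,-0.05],0,1],[[0,0,-0.1],0,1],[[0,0,-0.1],0,1],[[0,0,-0.1],0,1]]}}

```text
clock: 29.53
tool_pos: [0.6034, -0.0365, 0.1057]
orientation: [180.0, 0.1, -178.9]
force: [-2.0, 1.8, 7.8]
opening: 0.0101
gripper_force: 30.0
```

```bash
python3 o.py
```

```text
29.5333 [ 0.6034 -0.0365  0.1057] [ 1.7998e+02  1.5000e-01 -1.7889e+02] [-2.   1.8  7.8] [0.409 0.258 0.053]
```

{"op": "apply_moves", "data": {"commands": [[[0.1,0,0.03],0,1],[[0.2,0,0.03],0,1],[[0.3,0.01,0.03],0,1],[[0.4,0.01,0.03],0,1],[[0.4,0.01,0.03],0,1]]}}

```text
clock: 29.95
tool_pos: [0.6037, -0.0367, 0.1049]
orientation: [180.0, -0.3, -178.9]
force: [-12.4, 4.1, 11.0]
opening: 0.01
gripper_force: 30.0
```

```bash
python3 o.py
```

```text
29.95 [ 0.6037 -0.0367  0.1049] [ 180.     -0.27 -178.94] [-12.4   4.1  11. ] [1.187 3.858 0.132]
```

{"op": "apply_moves", "data": {"commands": [[[-0.1,0,0.05],0,1],[[-0.1,0,0.1],0,1],[[-0.1,0,0.15],0,1],[[-0.1,0,0.15],0,1]]}}

```text
clock: 30.28
tool_pos: [0.6037, -0.0367, 0.1053]
orientation: [180.0, -0.2, -178.9]
force: [-6.2, 2.2, 1.5]
opening: 0.0092
gripper_force: 30.0
```

```bash
python3 o.py
```

```text
30.2833 [ 0.6037 -0.0367  0.1053] [ 180.     -0.2  -178.95] [-6.2  2.2  1.5] [0.814 2.339 0.138]
```

{"op": "apply_moves", "data": {"commands": [[[0.05,0.03,0],0,1],[[0.1,0.05,0],0,1],[[0.15,0.05,0],0,1],[[0.2,0.05,0],0,1],[[0.2,0.05,0],0,1]]}}

```text
clock: 30.7
tool_pos: [0.605, -0.0365, 0.1053]
orientation: [-180.0, -0.3, -179.0]
force: [-9.2, 0.7, 4.3]
opening: 0.0098
gripper_force: 30.0
```

```bash
python3 o.py
```

```text
30.7 [ 0.605  -0.0365  0.1053] [-179.98   -0.29 -178.96] [-9.2  0.7  4.3] [0.395 3.128 0.057]
```

{"op": "apply_moves", "data": {"commands": [[[0.05,0,0.02],0,1],[[0.1,0,0.04],0,1],[[0.15,0,0.04],0,1],[[0.2,0,0.04],0,1],[[0.2,0,0.04],0,1]]}}

```text
clock: 31.12
tool_pos: [0.6067, -0.0366, 0.1054]
orientation: [-180.0, -0.3, -179.0]
force: [-9.0, 1.3, 3.8]
opening: 0.0101
gripper_force: 30.0
```

```bash
python3 o.py
```

```text
31.1167 [ 0.6067 -0.0366  0.1054] [-179.98   -0.33 -178.97] [-9.   1.3  3.8] [0.532 3.317 0.129]
```

{"op": "apply_moves", "data": {"commands": [[[0.05,0,0.02],0,1],[[0.1,0,0.03],0,1],[[0.15,0,0.03],0,1],[[0.15,0,0.03],0,1],[[0.15,0,0.03],0,1]]}}

```text
clock: 31.53
tool_pos: [0.6079, -0.0365, 0.1054]
orientation: [-180.0, -0.4, -179.0]
force: [-9.3, 0.9, 2.1]
opening: 0.0101
gripper_force: 30.0
```

```bash
python3 o.py
```

```text
31.5333 [ 0.6079 -0.0365  0.1054] [-179.98   -0.36 -178.97] [-9.3  0.9  2.1] [0.464 3.18  0.078]
```

{"op": "apply_moves", "data": {"commands": [[[0.05,0,0.01],0,1],[[0.1,0,0.02],0,1],[[0.1,0,0.02],0,1],[[0.1,0,0.02],0,1]]}}

```text
clock: 31.87
tool_pos: [0.6088, -0.0365, 0.1054]
orientation: [-180.0, -0.4, -179.0]
force: [-9.4, 0.9, 0.7]
opening: 0.0097
gripper_force: 30.0
```

```bash
python3 o.py
```

```text
31.8667 [ 0.6088 -0.0365  0.1054] [-179.99   -0.37 -178.98] [-9.4  0.9  0.7] [0.522 3.208 0.091]
```

{"op": "apply_moves", "data": {"commands": [[[0.05,0,0],0,1],[[0.08,0,0],0,1],[[0.08,0,0],0,1],[[0,0,0],0,1],[[-0.15,0,0],0,1],[[-0.3,0,0],0,1],[[-0.4,0,0],0,1],[[-0.4,0,0],0,1]]}}

```text
clock: 32.53
tool_pos: [0.6075, -0.0363, 0.1057]
orientation: [-180.0, -0.1, -178.9]
force: [0.2, -1.3, -11.6]
opening: 0.0098
gripper_force: 30.0
```

```bash
python3 o.py
```

```text
32.5333 [ 0.6075 -0.0363  0.1057] [-1.7999e+02 -8.0000e-02 -1.7895e+02] [  0.2  -1.3 -11.6] [-0.492  0.056  0.039]
```

{"op": "apply_moves", "data": {"commands": [[[0,0,-0.06],0,1],[[0,0,-0.1],0,1],[[0,0,-0.1],0,0.95],[[0,0,-0.1],0,0.85],[[0,0,-0.1],0,0.75],[[0,0,-0.1],0,0.75],[[0,0,0.3],0,0.75],[[0,0,1],0,0.75],[[0,0,3],0,0.75],[[0,0,6],0,0.75],[[0,0,10],0,0.75],[[0,0,14],0,0.75],[[0,0,15.6],0,0.75],[[0,0,15.6],0,0.75],[[0,0,15.6],0,0.75]]}}

```text
clock: 33.78
tool_pos: [0.6088, -0.036, 0.2652]
orientation: [179.9, 0.2, -178.9]
force: [-0.5, -0.5, -1.5]
opening: 0.022
gripper_force: 0.0
```

```bash
cat > chk.py <<'E'
from h import *
import sys,pickle
p=ctrl.snapshot('wrist'); save(p,sys.argv[1]); pickle.dump(p,open(sys.argv[1]+'.pkl','wb'))
im=p['img'].astype(int); q=lambda y:[round(atz(p,[275,r],.071)[0],4) for r in y]
for y in(-.0375,-.055,-.015):
  print(y)
  for r in range(148,190,1):
    x=atz(p,[275,r],.071)[0]; c=proj(p,[x,y,.071])[0]
    print(r,round(x,4),im[r,int(round(c))].tolist(),end=' ')
  print()
E
python3 o.py; python3 chk.py w7
```

```text
33.7833 [ 0.6088 -0.036   0.2652] [ 179.94    0.24 -178.92] [-0.5 -0.5 -1.5] [-0.017  0.047 -0.034]
-0.0375
148 0.5604 [147, 140, 122] 149 0.5614 [146, 140, 122] 150 0.5623 [137, 131, 115] 151 0.5633 [126, 121, 110] 152 0.5643 [135, 129, 120] 153 0.5653 [147, 140, 132] 154 0.5663 [110, 106, 98] 155 0.5673 [58, 55, 52] 156 0.5682 [40, 38, 38] 157 0.5692 [35, 34, 35] 158 0.5702 [38, 37, 36] 159 0.5712 [37, 36, 37] 160 0.5722 [39, 38, 38] 161 0.5732 [40, 39, 38] 162 0.5742 [65, 63, 60] 163 0.5752 [112, 109, 103] 164 0.5762 [140, 136, 127] 165 0.5772 [150, 146, 136] 166 0.5782 [151, 147, 137] 167 0.5792 [152, 148, 138] 168 0.5802 [153, 147, 138] 169 0.5812 [152, 147, 137] 170 0.5822 [153, 147, 138] 171 0.5833 [152, 147, 137] 172 0.5843 [153, 148, 138] 173 0.5853 [153, 148, 139] 174 0.5863 [152, 147, 139] 175 0.5873 [151, 145, 137] 176 0.5883 [144, 140, 131] 177 0.5894 [135, 131, 124] 178 0.5904 [111, 112, 115] 179 0.5914 [75, 88, 118] 180 0.5924 [61, 84, 125] 181 0.5935 [103, 113, 131] 182 0.5945 [144, 144, 137] 183 0.5955 [139, 137, 123] 184 0.5965 [127, 124, 110] 185 0.5976 [126, 123, 
[... 1652 characters left out ...]
5752 [179, 170, 161] 164 0.5762 [178, 170, 160] 165 0.5772 [180, 171, 162] 166 0.5782 [180, 170, 161] 167 0.5792 [180, 171, 161] 168 0.5802 [181, 172, 162] 169 0.5812 [180, 171, 161] 170 0.5822 [180, 171, 161] 171 0.5833 [179, 170, 161] 172 0.5843 [180, 171, 161] 173 0.5853 [180, 170, 161] 174 0.5863 [179, 170, 160] 175 0.5873 [180, 170, 160] 176 0.5883 [178, 169, 159] 177 0.5894 [166, 159, 151] 178 0.5904 [118, 119, 126] 179 0.5914 [63, 80, 117] 180 0.5924 [45, 75, 126] 181 0.5935 [44, 76, 130] 182 0.5945 [44, 76, 130] 183 0.5955 [44, 76, 130] 184 0.5965 [44, 75, 131] 185 0.5976 [43, 76, 130] 186 0.5986 [44, 78, 132] 187 0.5997 [42, 76, 130] 188 0.6007 [42, 76, 130] 189 0.6017 [42, 76, 130]
```

The tail now rests ~26 mm behind the edge, 4 mm further than before, and stays there against the pad with nothing holding it, so it is caught. One quick check of the vials before handing in.

```bash
python3 - <<'E'
from h import *
p=ctrl.snapshot('scene')
for r in ctrl.spot_point(p,'vial_1')[:6]: print(np.round(r['at'],1),round(r['score'],2),np.round(atz(p,r['at'],.078),3))
im=p['img']
w=ctrl.snapshot('wrist')
for r in ctrl.spot_point(w,'vial_1')[:6]: print('w',np.round(r['at'],1),round(r['score'],2),np.round(atz(w,r['at'],.078),3))
for x,y in((.642,-.0205),(.642,-.0515),(.673,-.02),(.673,-.051)): print('well',x,y,np.round(proj(p,[x,y,.078]),0),'capmid px',im[tuple(np.round(proj(p,[x,y,.126])).astype(int)[::-1])])
E
```

```text
[252.5 252.2] 0.67 [0.395 0.01  0.078]
[341.8 203. ] 0.58 [ 0.658 -0.066  0.078]
[339.8 292.9] 0.52 [ 0.373 -0.186  0.078]
[325.4 195.1] 0.48 [ 0.675 -0.015  0.078]
[321.1 199.4] 0.48 [ 0.651 -0.016  0.078]
w [170.1  39.8] 0.95 [ 0.464 -0.134  0.078]
w [369.5  62. ] 0.9 [0.479 0.046 0.078]
w [175.4 175. ] 0.87 [ 0.586 -0.136  0.078]
w [292.4 228.8] 0.81 [ 0.639 -0.019  0.078]
w [290.1 258.6] 0.58 [ 0.671 -0.02   0.078]
w [260.  258.2] 0.51 [ 0.671 -0.052  0.078]
well 0.642 -0.0205 [321. 201.] capmid px [89 84 72]
well 0.642 -0.0515 [333. 205.] capmid px [169 162 159]
well 0.673 -0.02 [327. 196.] capmid px [12 18 22]
well 0.673 -0.051 [338. 199.] capmid px [19 17 21]
```

All three vials are in their wells, and both black caps are where upright ones should be. Handing in.

```bash
python3 -c "
from plant import ctrl
print(ctrl.close_job())"
```

```text
the job is handed in; nothing more can be done
None
```

The carrier is on the shaker with the catch up behind its tail, by my measurements (tail about 26 mm behind the edge, holding against the pad unaided). All three vials are in their wells, and I handed the job in at about 34 s; the result was not reported back.

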